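# Weigh a slurry sample cell and start the reader

### The arm

A 6-joint arm with a two-finger parallel gripper is mounted at the origin on the work surface. World frame = base frame: x ahead of the robot, y to its left, z up, the work surface at z = 0. Lengths are in m, angles in rad, forces in N, time in s.
With the tool pointing down it reaches from about 0.375 to 0.975 m from the base axis. Payload 3.8 kg.
Tool frame: the origin (TCP) lies at the very end of the fingers, on their centre line; the grasp point (between the pads) lies 19 mm behind it (bot.pinch_z is the distance from the TCP to the grasp point, in m); z points along the fingers, y is the line along which they close (so a half turn about z gives the same grasp; the last joint's range is limited). The gripper opens to 88 mm and grips with 3 to 60 N. Pads are 18 mm wide; open, the fingers measure 123 mm over their backs; the gripper's body (75 mm by 187 mm) begins 45 mm behind the grasp point.
Start: joints at [1.158, 0.264, 1.604, -0, 1.274, -0.037], TCP at [0.248, 0.628, 0.239] pointing down, gripper open.
Joint ranges: [-2.63, 2.63], [-0.94, 2.18], [0.31, 2.57], [-1.31, 4.45], [0, 2.66], [-2.55, 2.55]. Speed limits (rad/s): [2.57, 2.57, 3.14, 3.14, 3.14, 3.14].

### API

Orientations are given as a unit quaternion [w, x, y, z].
In Python, from bench import get_obs, viewer, bot, models gives the robot as it stands.
- The arm moves only by the shell command python3 -m handwheel 'ROWS' [OPENING]. ROWS is JSON, one flat list of numbers, 6 for each row, row after row: the shift along the tool's x, y, z in cm, then the turn, a rotation vector about the tool's x, y, z in degrees. A call has 1 to 5 rows; each row is the pose to reach, as a shift and turn from the pose commanded when the call began, along the tool's axes at that moment; what a row does not reach only later rows make up. A row lasts 1/10 s, in which the tool goes at most 50 mm and 8.59 degrees, less where a joint would pass 70% of its speed; a pose out of reach is approached as far as the arm can. A call with a gripper value outside its range is refused whole. OPENING is the closure, from 0 (fully open) to 1 (shut), set as the call begins (- or left out, the last holds). The fingers move at their own pace and stop on an object; the grip force is fixed at half the most. Time passes only in rows, so rows that repeat a pose let the fingers close. It gives the time, the measured TCP pose, the force, the opening and the grip force at its end, in the units of the state.
- get_obs(): the state, without advancing time (a new reading comes with each control period).
- viewer.snapshot(name): name is "scene" or "top" or "wrist"; returns the picture (480x640x3 uint8, blue, green, red); there is no depth.
- viewer.get_calibration(name): a dict with "fx", "fy", "cx", "cy" (pixels), "R" (3x3) and "t" (3): a world point X has camera coordinates R X + t. Camera axes: x right, y down, z forward; pixel columns grow to the right and rows downward; lengths in m; the calibration is good to about 2 mm. The wrist camera is an equidistant fisheye: a pixel r from the principal point sees the ray r / f radians off the axis. A picture is of the moment at which its call begins: read the wrist's pose just before it. get_calibration takes no time and is no camera call; for the wrist camera it gives the pose at the moment of the call.
- bot.job_done(): hands the job in; it is judged then, once.
Trained networks look in the newest picture that a camera, given by its name, has taken for a name from the list of things; names that differ only in an ending like _2 or _b are one class to them, and where a whole thing is asked for, a point or a joint stands for the part that bears it (a point fixed in the world has none). Each returns a list of dicts, best first, with "confidence" (0 to 1); they miss things now and then, are a little off and sometimes report something else, mostly with a low value. They report only what shows in the picture. A call takes as long as a camera call. They do not tell look-alikes from the thing itself.
- models.masks_of(label, camera): "region" (480x640 bool, what is visible of it) and "point" ([column, row] in pixels, amid what is visible of it).
The state is a dict: "time": time; "joint_positions": joint angles; "qd": joint speeds; "joint_efforts": joint torques, N m; "tool_pos": TCP position; "eef_rot": TCP orientation; "ft_force": force on the tool from outside, world axes, zero at the start; "ft_torque": the same for the moment, N m; "finger_gap": finger opening in m; "grip_force": force on a finger pad.
Only numpy, scipy, OpenCV 4.12 (cv2) and the standard library are available. Lean on these libraries where they do the work, as an engineer would, in place of code of your own. Each camera call takes 0.05 s, during which the arm holds its last target. There are 200 camera calls.

### The job

Take the sample cell with the orange lid out of the sloped rack, stand it gently and upright on the middle of the balance pan, and let go of it for about a second so that it is weighed. Then take it again the other way, since the reader's dock leaves finger room only at its wide faces, and stand it fully home between the dock's two black cheeks; once it is in and released, press the yellow pedal of the reader right down to its stop, hold it there for a moment, and let it come up again. Leave the other cells, the beaker, the cup, the mouse and the marker where they are.

Things in the scene. Friction and masses are not known exactly. Their poses are not given: they have to be found in the camera images.
- cell_orange: the cell to handle: rigid sealed grey box, clear windows, orange lid (top 20 mm); 56 (x) x 36 (y) x 110 mm (z, lid up), 0.3 kg. Origin: centre of underside. Starts in a rack pocket, top leaning 0.35 rad to the rack's front; the top 60 mm stand clear of the walls. Neighbours 14 mm away at its wide (y) faces: there, grip only across the 56 mm; pull out along its own z
- rack: fixed grey sloped rack on a black foot 130 (x) x 215 (y) mm. Four pockets in a row, centres at y = -75, -25, 25, 75 mm, each 62 x 45 mm and 49 mm deep inside, walls 5 mm; they lean 0.35 rad, open top towards the front (-x). Origin: centre of the foot's underside, on the table
- cell_blue: sealed sample cell, same shape and size as cell_orange (56 x 36 x 110 mm) but with a blue lid, standing in another pocket of the rack; bystander
- cell_white: sealed sample cell, same shape and size as cell_orange (56 x 36 x 110 mm) but with a white lid, standing in another pocket of the rack; bystander
- cell_green: sealed sample cell, same shape and size as cell_orange (56 x 36 x 110 mm) but with a green lid, standing in another pocket of the rack; bystander
- balance: fixed bench balance, white, 190 (x) x 170 (y) mm, 46 mm high, with a square steel pan on top. Origin: centre of its underside
- pan (a point): centre of the top of the balance's steel pan, 130 x 130 mm, 60 mm above the table
- reader: fixed grey reader, base plate 230 (x) x 130 (y) x 30 mm; from front (-x) to back: yellow pedal, dock, low housing 80 mm high whose front face is 85 mm behind the dock's centre. Origin: on its underside, 50 mm in front of (-x of) the dock's centre
- dock (a point): centre of the dock's floor, 30 mm above the table; axes as the reader's. The cell stands on it upright, 56 mm width along the dock's y, either way round. Black cheeks, 112 mm high over this floor, 72 mm apart (inner faces y = +-36; 22 mm thick, 40 mm in x); lips 10 mm high, 48 mm apart (inner faces x = +-24 mm). Above the lips the x sides are open for the fingers
- pedal (a joint): hinge of the yellow pedal, rad: 0 = up (at rest, springs back by itself), 0.26 = down at its stop; about 4 N to start and 8 N at the stop, pressed at the pad
- pedal_pad (a point): centre of the black pad on top of the yellow pedal plate (60 mm wide, 78 mm long), about 57 mm above the table when up, 15 mm lower when down; press straight down here with shut fingers. The hinge lies 56 mm behind it (reader +x), the dock centre about 121 mm behind it
- beaker: loose empty glass beaker, 84 mm across, 115 mm high, origin centre of underside; bystander
- cup: loose clear plastic cup, 70 mm across, 85 mm high, origin centre of underside; bystander
- mouse: loose black computer mouse, 100 x 58 x 24 mm, origin centre of underside; bystander
- marker: loose red marker pen with a black cap, 125 x 14 x 14 mm, origin centre of underside; bystander
Not all that is in view belongs to the job. What is shaped like the cell_orange but pink or red is not meant.

How it is judged:
On the way, in this order (a step that is already met when the one before it is completed fails the run):
1. the orange-lidded cell stands upright and released on the balance pan, its centre within 40 mm of the pan's, at rest, for 0.8 s (horizontal distance between cell_orange and pan below 0.04 m and z of cell_orange in the frame of pan between -0.005 and 0.006 m and angle between cell_orange's own z axis and vertical below 0.08 rad and contact force between cell_orange and balance above 1 N and contact force between the fingers and cell_orange below 0.1 N and linear speed of cell_orange below 0.02 m/s), for 0.8 s.
2. the cell stands in the reader's dock, underside on its floor (4 mm), upright, its 56 mm width between the cheeks, released and at rest (x of cell_orange in the frame of dock between -0.01 and 0.01 m and y of cell_orange in the frame of dock between -0.012 and 0.012 m and z of cell_orange in the frame of dock between -0.005 and 0.004 m and angle between cell_orange's own z axis and vertical below 0.06 rad and angle between the x axis of cell_orange and the y axis of dock, either way round below 0.2 rad and contact force between the fingers and cell_orange below 0.1 N and linear speed of cell_orange below 0.02 m/s), for 0.2 s.
3. with the cell docked, the pedal is pressed by the gripper's fingers to its stop (over 0.235 rad) for 0.2 s (all of step 2 and value of joint pedal above 0.235 rad and contact force between the fingers and reader above 1 N), for 0.2 s.
At the end, for the whole second after the job is handed in: the orange-lidded cell stands in the dock at rest and released (within 10 mm of the dock centre in x and 12 mm in y, underside within 4 mm of the dock's floor, tilt under 0.06 rad, its 56 mm width along the dock's y within 0.2 rad) and the pedal is up again (under 0.04 rad) (all of step 2 and value of joint pedal below 0.04 rad and velocity of joint pedal below 0.1 rad/s); the robot touches nothing.
It fails at once if the pedal is pressed down before the cell is in the dock (value of joint pedal above 0.2 rad and horizontal distance between cell_orange and dock above 0.03 m).
It fails at once if another cell is shifted more than 20 mm (distance of any of cell_blue, cell_white, cell_green from where it was at the start of the episode above 0.02 m).
It fails at once if the beaker, cup, mouse or marker is shifted more than 30 mm (distance of any of beaker, cup, mouse, marker from where it was at the start of the episode above 0.03 m).
It fails at once if the cell is banged or pressed on the balance with more than 100 N (contact force between cell_orange and balance above 100 N).
It also fails if it takes over 70 s, if anything falls off the work surface, if the arm or the gripper's body presses on something with over 40 N, if the wrist force passes 120 N, or if a joint passes its speed limit or range.

## Working session

There is one attempt and no reset: what is moved stays moved. The work goes in short steps, Python scripts to look and compute and a shell command to move; the robot and the scene stay as the last step left them, time stands still between calls to the robot, and variables do not carry over. Pictures are saved under pics/ and viewed, at most 12 in all, crops included, and the job is handed in when it is done.

```bash
mkdir -p pics; ls
python3 - <<'E'
from bench import get_obs, viewer, bot, models
import cv2,numpy as np
o=get_obs(); print(o['time'],o['tool_pos'],o['eef_rot'],o['finger_gap'],bot.pinch_z)
for c in("scene","top"):
    im=viewer.snapshot(c); cv2.imwrite(f"pics/{c}0.png",im); np.save(f"{c}0.npy",im)
    k=viewer.get_calibration(c); print(c,k)
    for l in ["cell_orange","rack","balance","reader","pan","dock","pedal_pad","beaker","cup","mouse","marker"]:
        try: print(l,[(np.round(d['point']),round(d['confidence'],2),int(d['region'].sum())) for d in models.masks_of(l,c)][:4])
        except Exception as e: print(l,e)
E
```

```text
pics
0.0 [0.2474623  0.62726733 0.23743399] [-2.41762923e-04  1.86783740e-01  9.82400463e-01 -1.05221776e-03] 0.0882562406577153 0.0187
scene {'fx': 477.41802676241537, 'fy': 477.41802676241537, 'cx': 321.44964330724775, 'cy': 245.20775828966995, 'R': array([[-0.79238926,  0.60998362,  0.00626382],
       [ 0.49904237,  0.65410982, -0.56841627],
       [-0.35082184, -0.44728104, -0.82271727]]), 't': array([ 0.41195249, -0.20492574,  1.18106597])}
cell_orange [(array([497., 380.]), 0.93, 1628), (array([536., 340.]), 0.93, 2106), (array([369., 203.]), 0.62, 1415), (array([316., 268.]), 0.58, 7541)]
rack [(array([435., 401.]), 0.69, 7154)]
balance [(array([316., 268.]), 0.87, 7548)]
reader [(array([208., 193.]), 0.72, 7932)]
pan [(array([318., 266.]), 0.67, 7467)]
dock [(array([208., 191.]), 0.65, 7923)]
pedal_pad [(array([254., 170.]), 0.62, 737)]
beaker [(array([246., 346.]), 0.85, 2589)]
cup [(array([183., 152.]), 0.7, 1023), (array([206., 194.]), 0.21, 7675)]
mouse [(array([185., 279.]), 0.81, 1300)]
marker [(array([409., 293.]), 0.81, 517)]
top {'fx': 555.5051703687517, 'fy': 555.5
[... 171 characters left out ...]
  [ 0.05837881,  0.02442167, -0.99799574]]), 't': array([-0.00349375,  0.51157873,  1.50127914])}
cell_orange [(array([192., 324.]), 0.97, 1034), (array([356., 312.]), 0.96, 842), (array([182., 261.]), 0.75, 532)]
rack [(array([212., 232.]), 0.85, 1741)]
balance [(array([331., 241.]), 0.89, 4442)]
reader [(array([440., 217.]), 0.57, 5682)]
pan [(array([328., 242.]), 0.73, 4466), (array([433., 252.]), 0.16, 687)]
dock [(array([438., 214.]), 0.97, 5783)]
pedal_pad [(array([436., 253.]), 0.92, 686)]
beaker [(array([296., 152.]), 0.85, 887)]
cup [(array([496., 214.]), 0.66, 689), (array([332., 238.]), 0.19, 4407)]
mouse [(array([381., 157.]), 0.77, 735)]
marker [(array([278., 285.]), 0.73, 215)]
```

View pics/scene0.png

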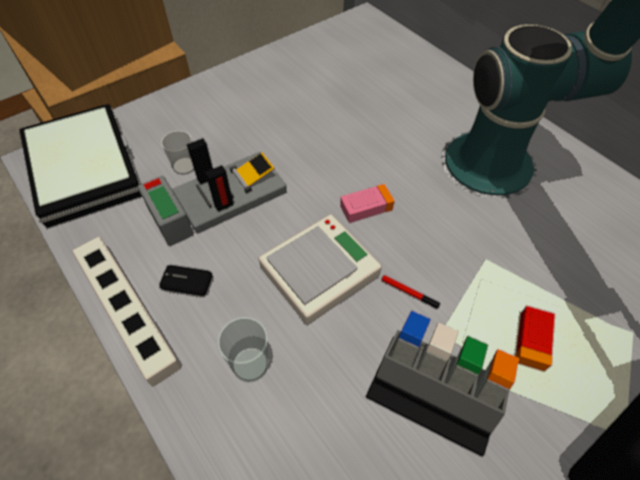

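View pics/top0.png

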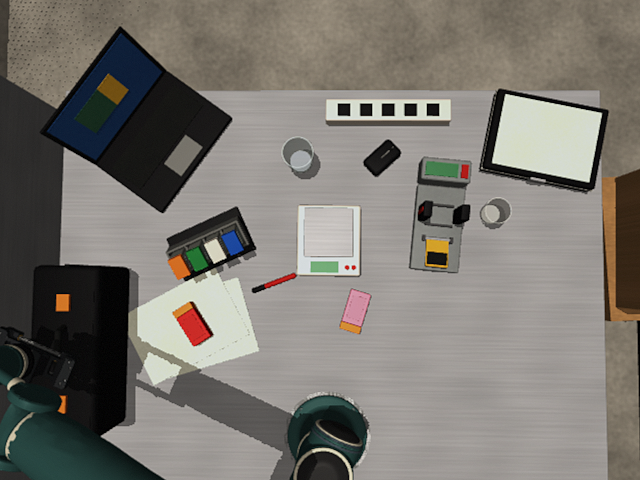

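The scene view shows the rack with blue, white, green and orange lids; the orange one is at (503,368), or (180,265) in the top view. The reader's cheeks are at top (425,212) and (461,214), its pedal at (437,253), and the balance pan at (328,235). The red and pink cells with orange ends are decoys.

```bash
cat > h.py <<'E'
import numpy as np,cv2
from scipy.optimize import least_squares,minimize
from scipy.spatial.transform import Rotation as Ro
from bench import get_obs, viewer, bot, models
def proj(k,X):
    c=np.atleast_2d(X)@k['R'].T+k['t']; return c[:,:2]/c[:,2:]*[k['fx'],k['fy']]+[k['cx'],k['cy']]
def box(x0,x1,y0,y1,z0,z1): return np.array([[x,y,z] for x in(x0,x1) for y in(y0,y1) for z in(z0,z1)],float)
def hull(k,P): return cv2.convexHull(proj(k,P).astype(np.float32))
def cen(h):
    m=cv2.moments(h); return np.array([m['m10'],m['m01']])/m['m00']
def sil(k,boxes,S=4):
    im=np.zeros((480*S,640*S),np.uint8)
    for P in boxes: cv2.fillConvexPoly(im,np.round(hull(k,P)*S*16+8*(S-1)).astype(np.int32),255,shift=4)
    return cv2.resize(im,(640,480),interpolation=cv2.INTER_AREA)/255.
def pose2(p,P): c,s=np.cos(p[2]),np.sin(p[2]); return P@np.array([[c,-s,0],[s,c,0],[0,0,1]]).T+[p[0],p[1],0]
def comp(m,pt):
    n,l=cv2.connectedComponents(m.astype(np.uint8)); x,y=map(int,pt); return l==l[y,x] if l[y,x] else None
def fit(obs,boxes,p0):   # obs: list of (calib,mask)
    bl=[cv2.GaussianBlur(m.astype(float),(0,0),1.5) for _,m in obs]
    f=lambda p:sum(((cv2.GaussianBlur(sil(k,[pose2(p,P) for P in boxes]),(0,0),1.5)-b)**2).sum() for (k,_),b in zip(obs,bl))
    r=minimize(f,p0,method='Nelder-Mead',options=dict(initial_simplex=np.array([p0]+[np.array(p0)+d for d in np.diag([.02,.02,.1])]),maxiter=150,xatol=2e-4))
    return r.x,r.fun,[m.sum() for _,m in obs]
def move(tp,tR):  # tip target & rotation -> shift cm, rotvec deg in the tool frame
    o=get_obs(); q=o['eef_rot']; R=Ro.from_quat([q[1],q[2],q[3],q[0]])
    return np.round(R.inv().apply(np.array(tp)-o['tool_pos'])*100,2),np.round(np.degrees((R.inv()*tR).as_rotvec()),1)
def tool(z,y):
    z=np.array(z)/np.linalg.norm(z); y=np.array(y)-np.dot(y,z)*z; y/=np.linalg.norm(y); return Ro.from_matrix(np.array([np.cross(y,z),y,z]).T)
E
cat > m.py <<'E'
from h import *
K={c:viewer.get_calibration(c) for c in("scene","top")}; I={c:np.load(c+"0.npy") for c in K}
H={c:cv2.cvtColor(I[c],cv2.COLOR_BGR2HSV).astype(int) for c in K}
hue=lambda c,a,b,s=120:(H[c][...,0]>=a)&(H[c][...,0]<=b)&(H[c][...,1]>s)&(H[c][...,2]>60)
pts=dict(o=dict(scene=(505,368),top=(178,266)),g=dict(scene=(474,353),top=(196,258)),b=dict(scene=(416,326),top=(232,243)))
rng=dict(o=(5,18),g=(45,85),b=(100,125)); Y=dict(o=.075,g=.025,b=-.075)
M={(n,c):comp(hue(c,*rng[n]),pts[n][c]) for n in pts for c in K}
bb=lambda u:np.r_[u.min(0),u.max(0)]
lid=box(-.028,.028,-.018,.018,.09,.11)
L=Ro.from_rotvec([0,-.35,0])
def res(p):
    r=[]
    for (n,c),m in M.items():
        P=pose2([p[0],p[1],p[3]],L.apply(lid)+[0,Y[n],0])+[0,0,p[2]]
        ys,xs=np.nonzero(m); r+=list(cen(hull(K[c],P))-[xs.mean(),ys.mean()])
    return np.array(r)
for n in M: print(n,None if M[n] is None else M[n].sum())
s=least_squares(res,[.5,.35,.03,.42],loss='soft_l1'); p=s.x
print('cells line p',p.round(4),'res',res(p).round(1))
print('orange underside',(pose2([p[0],p[1],p[3]],np.array([[0,.075,0]]))+[0,0,p[2]]).round(4))
def mk(l,c): return models.masks_of(l,c)[0]['region']
for c in K: viewer.snapshot(c)
B=[box(-.095,.095,-.085,.085,0,.046),box(-.065,.065,-.065,.065,.046,.06)]
print('balance',fit([(K[c],mk('balance',c)) for c in K],B,[.5,0,0]))
for c in K: print(c,fit([(K[c],mk('balance',c))],B,[.5,0,0])[:2])
R=[box(-.045,.045,-.0,.0,.0,.03)]
# reader: black cheeks
for c,(a,b) in dict(scene=((202,165),(218,190)),top=((425,210),(461,214))).items():
    v=(I[c].max(2)<50)|((H[c][...,0]>170)&(H[c][...,1]>120)&(c=='scene'))
    for q in(a,b):
        m=comp(v,q); print(c,q,None if m is None else (m.sum(),[np.round(np.c_[np.nonzero(m)[::-1]].mean(0),1), bb(np.c_[np.nonzero(m)[::-1]])]))
E
python3 m.py
python3 - <<'E'
import numpy as np,cv2
a=cv2.resize(np.load('scene0.npy')[120:260,120:320],None,fx=4,fy=4)[:,:800]
cv2.imwrite('pics/c1.png',a)
b=cv2.resize(np.load('top0.npy')[140:290,390:520],None,fx=4,fy=4); cv2.imwrite('pics/c2.png',b)
E
```

```text
('o', 'scene') 1450
('o', 'top') 343
('g', 'scene') 683
('g', 'top') 315
('b', 'scene') 639
('b', 'top') 345
cells line p [0.5156 0.3223 0.0536 0.4299] res [-9.8  1.3 -1.6 -1.2  2.2 -4.  -1.1 -1.9  0.1 -5.1 -0.1 -2. ]
orange underside [[0.4844 0.3905 0.0536]]
balance (array([ 0.52559075, -0.00066256, -0.00625451]), np.float64(162.18092019752072), [np.int64(7539), np.int64(4463)])
scene (array([ 0.52524642, -0.00097381, -0.00227066]), np.float64(149.47202990820398))
top (array([ 5.26692157e-01, -2.03867856e-04, -7.15633769e-03]), np.float64(7.509931545177378))
scene (202, 165) (np.int64(1268), [array([209. , 172.8]), array([187, 139, 232, 210])])
scene (218, 190) (np.int64(1268), [array([209. , 172.8]), array([187, 139, 232, 210])])
top (425, 210) (np.int64(242), [array([426.7, 210.4]), array([418, 201, 452, 220])])
top (461, 214) (np.int64(272), [array([461. , 214.3]), array([453, 205, 469, 224])])
```

View pics/c2.png

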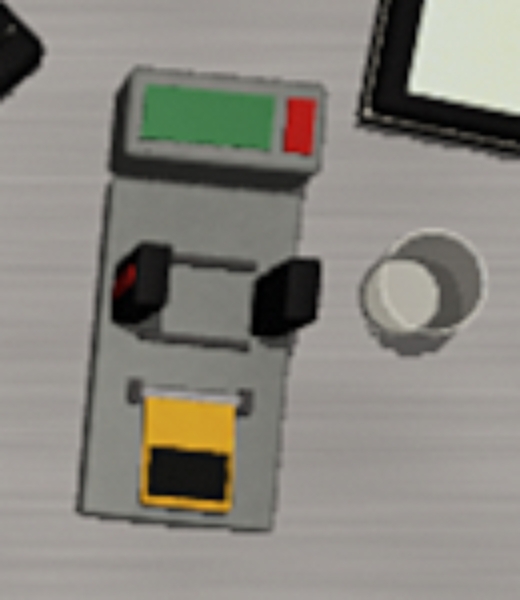

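The top crop shows the reader slightly turned. Its cheeks are at about (425,211) and (461,214), and the pad centre at (437,258.5). The orange mask merged with the decoy's in the scene view, so I'm redoing it and fitting the reader.

```bash
cat > m2.py <<'E'
src=open('m.py').read().split("for n in M: print")[0]; exec(src)
m=M['o','scene'].copy(); m[:,519:]=0; M['o','scene']=m
ys,xs=np.nonzero(m); print('o scene',m.sum(),bb(np.c_[xs,ys]))
s=least_squares(res,[.5,.35,.03,.42],loss='soft_l1'); p=s.x
print('cells',p.round(4),res(p).round(1)); print('areas',[(n,int(M[n].sum())) for n in M])
for key in M: pass
# silhouettes fit for the orange lid alone, with the yaw of the row
def f(q):
    e=0
    for c in K:
        P=pose2([q[0],q[1],q[3]],L.apply(lid))+[0,0,q[2]]
        e+=((cv2.GaussianBlur(sil(K[c],[P]),(0,0),1.5)-cv2.GaussianBlur(M['o',c].astype(float),(0,0),1.5))**2).sum()
    return e
u=pose2([p[0],p[1],p[3]],np.array([[0,.075,0]]))[0]
q0=np.array([u[0],u[1],p[2],p[3]]); r=minimize(f,q0,method='Nelder-Mead',options=dict(initial_simplex=np.array([q0]+[q0+d for d in np.diag([.01,.01,.01,.1])]),maxiter=300))
print('orange row',q0.round(4),f(q0),'alone',r.x.round(4),r.fun)
# reader
C=[]; 
for c,(a,b) in dict(scene=((202,165),(218,190)),top=((425,210),(461,214))).items():
    v=(I[c].max(2)<50)|((H[c][...,0]>170)&(H[c][...,1]>120))
    m=comp(v,a)|comp(v,b)
    if c=='top': m[:,434:452]=0
    C.append((K[c],m))
ch=[box(-.02,.02,.036,.058,.03,.142),box(-.02,.02,-.058,-.036,.03,.142)]
print('top+scene dock',fit(C,ch,[.56,-.2,-.08]))
for o in C: print(fit([o],ch,[.56,-.2,-.08])[:2])
# pad & yellow plate points (top view), at z .057
k=K['top']
def ray(k,px,z):
    d=k['R'].T@np.array([(px[0]-k['cx'])/k['fx'],(px[1]-k['cy'])/k['fy'],1]); o=-k['R'].T@k['t']; return o+d*(z-o[2])/d[2]
print('pad',ray(k,(437,258.5),.057).round(4))
ks=[ray(k,(390+x/4,140+y/4),.03).round(4) for x,y in((80,513),(272,530),(303,185),(108,183))]; print('base corners',ks)
E
python3 m2.py
```

```text
o scene 860 [487 349 518 388]
cells [0.5125 0.323  0.0335 0.4197] [ 0.2  1.2  0.2 -0.   0.6  0.3  0.5 -0.4  0.1 -0.9  1.2  0.1]
areas [(('o', 'scene'), 860), (('o', 'top'), 343), (('g', 'scene'), 683), (('g', 'top'), 315), (('b', 'scene'), 639), (('b', 'top'), 345)]
orange row [0.4819 0.3915 0.0335 0.4197] 42.55157911244715 alone [0.4823 0.3903 0.0356 0.4217] 31.23831124142253
top+scene dock (array([ 0.61508106, -0.21168503, -0.33221699]), np.float64(1703.2539597306406), [np.int64(1268), np.int64(495)])
(array([ 0.59552958, -0.29787769, -0.10394131]), np.float64(187.79030309887455))
(array([ 0.62119177, -0.20825337, -0.49021802]), np.float64(387.76254878069074))
pad [ 0.4774 -0.2864  0.057 ]
base corners [array([ 0.4517, -0.2186,  0.03  ]), array([ 0.4412, -0.3468,  0.03  ]), array([ 0.6743, -0.3692,  0.03  ]), array([ 0.6752, -0.2378,  0.03  ])]
```

```bash
sed -i 's/\[.56,-.2,-.08\]/[.595,-.295,-.09]/g' m2.py; python3 m2.py | grep -A4 dock
python3 - <<'E'
from h import *
p=np.array([.482,.391,.0345]); yaw=.42
x=np.array([np.cos(yaw),np.sin(yaw),0]); cz=np.array([-np.sin(.35)*x[0],-np.sin(.35)*x[1],np.cos(.35)])
T=tool(-cz,np.cross([0,0,1],[0,0,1])+x)
top=p+cz*.11; print('top',top,'grasp tip',p+cz*.066)
for h in(.066,.066+.09,.066+.15): print(h,(p+cz*h).round(4),*move(p+cz*h,T))
E
```

```text
top+scene dock (array([ 0.59572814, -0.29690084, -0.1082957 ]), np.float64(210.6705341817251), [np.int64(1268), np.int64(495)])
(array([ 0.59555244, -0.29732603, -0.10635745]), np.float64(189.24871574775437))
(array([ 0.59530447, -0.29664271, -0.10599257]), np.float64(19.88748851915961))
pad [ 0.4774 -0.2864  0.057 ]
base corners [array([ 0.4517, -0.2186,  0.03  ]), array([ 0.4412, -0.3468,  0.03  ]), array([ 0.6743, -0.3692,  0.03  ]), array([ 0.6752, -0.2378,  0.03  ])]
top [0.44755942 0.37561978 0.137831  ] grasp tip [0.46133565 0.38177187 0.0964986 ]
0.066 [0.4613 0.3818 0.0965] [-28.9  -15.06  14.22] [-19.   -7.8  43.9]
0.156 [0.4332 0.3692 0.181 ] [-26.74 -17.26   5.77] [-19.   -7.8  43.9]
0.216 [0.4144 0.3608 0.2374] [-25.31 -18.73   0.13] [-19.   -7.8  43.9]
```

```bash
python3 -m handwheel '[-25.3,-18.7,0.1,-19,-7.8,43.9,-25.3,-18.7,0.1,-19,-7.8,43.9,-25.3,-18.7,0.1,-19,-7.8,43.9,-25.3,-18.7,0.1,-19,-7.8,43.9,-25.3,-18.7,0.1,-19,-7.8,43.9]' 0
cat > g.py <<'E'
from h import *
p=np.array([.482,.391,.0345]); yaw=.42
x=np.array([np.cos(yaw),np.sin(yaw),0]); cz=np.array([-np.sin(.35)*x[0],-np.sin(.35)*x[1],np.cos(.35)])
T=tool(-cz,x)
if __name__=="__main__":
  for h in(.066,.156,.216): print(h,*move(p+cz*h,T))
E
python3 g.py
```

```text
time: 2.0
tool_pos: [0.381, 0.4141, 0.2383]
eef_rot: [0.085, 0.502, 0.851, 0.131]
ft_force: [0.9, 0.1, -0.2]
finger_gap: 0.0879
grip_force: 0.0
0.066 [-6.51  0.8  15.26] [-2.  -0.8  4.7]
0.156 [-6.37  0.49  6.27] [-2.  -0.8  4.7]
0.216 [-6.28  0.29  0.27] [-2.  -0.8  4.7]
```

```bash
python3 -m handwheel '[-6.3,0.4,3.0,-2,-0.8,4.7,-6.3,0.4,3.0,-2,-0.8,4.7,-6.3,0.4,3.0,-2,-0.8,4.7]'
python3 - <<'E'
from g import *
for h in(.066,.156): print(h,*move(p+cz*h,T))
k=viewer.get_calibration('wrist'); im=viewer.snapshot('wrist'); np.save('w1.npy',im)
# project predicted lid
def fe(k,X):
    c=X@k['R'].T+k['t']; th=np.arctan2(np.hypot(c[:,0],c[:,1]),c[:,2]); r=k['fx']*th; ph=np.arctan2(c[:,1],c[:,0]); return np.c_[k['cx']+r*np.cos(ph),k['cy']+r*np.sin(ph)]
y=np.cross(cz,x*np.cos(.35)+np.array([0,0,np.sin(.35)])); xc=np.cross(y,cz)
for z in(.09,.11):
    P=np.array([p+cz*z+a*.028*xc+b*.018*y for a,b in((1,1),(1,-1),(-1,-1),(-1,1))])
    u=fe(k,P); print(u.round(0).tolist()); cv2.polylines(im,[np.int32(u)],True,(255,0,255),1)
cv2.imwrite('pics/w1.png',im)
E
```

```text
time: 2.3
tool_pos: [0.4225, 0.3639, 0.2099]
eef_rot: [0.094, 0.535, 0.827, 0.143]
ft_force: [0.2, 0.0, -0.7]
finger_gap: 0.0884
grip_force: 0.0
0.066 [ 0.07  0.19 12.12] [-0.3  0.1  0.2]
0.156 [0.06 0.14 3.12] [-0.3  0.1  0.2]
[[359.0, 214.0], [357.0, 263.0], [277.0, 263.0], [276.0, 214.0]]
[[362.0, 221.0], [360.0, 274.0], [275.0, 274.0], [273.0, 221.0]]
```

View pics/w1.png

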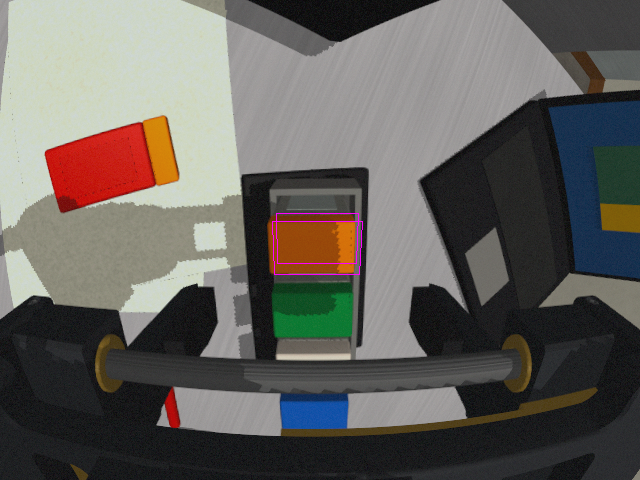

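The wrist view shows the orange lid at columns 269-354 and rows 220-274, about 3.5 mm towards the rack's front compared with my prediction (273-362). I'll correct for that and descend.

```bash
python3 -m handwheel '[0.1,-0.15,4,0,0,0,0.1,-0.15,8,0,0,0,0.1,-0.15,11,0,0,0,0.1,-0.15,12.1,0,0,0,0.1,-0.15,12.1,0,0,0]' && python3 -m handwheel '[0,0,0,0,0,0,0,0,0,0,0,0,0,0,0,0,0,0,0,0,0,0,0,0,0,0,0,0,0,0]' 1 && python3 -m handwheel '[0,0,0,0,0,0,0,0,0,0,0,0,0,0,0,0,0,0,0,0,0,0,0,0,0,0,0,0,0,0]'
```

```text
time: 2.85
tool_pos: [0.4574, 0.3845, 0.0958]
eef_rot: [0.093, 0.533, 0.828, 0.143]
ft_force: [0.0, -0.1, 0.0]
finger_gap: 0.0879
grip_force: 0.0
time: 3.35
tool_pos: [0.4578, 0.384, 0.098]
eef_rot: [0.094, 0.534, 0.828, 0.145]
ft_force: [-5.3, -1.4, 6.3]
finger_gap: 0.0559
grip_force: 30.0
time: 3.85
tool_pos: [0.4578, 0.384, 0.098]
eef_rot: [0.094, 0.534, 0.828, 0.145]
ft_force: [-6.3, -1.3, 5.9]
finger_gap: 0.0556
grip_force: 30.0
```

```bash
python3 -m handwheel '[0,0,-2,0,0,0,0,0,-4,0,0,0,0,0,-6,0,0,0,0,0,-8.5,0,0,0,0,0,-11,0,0,0]' && python3 -m handwheel '[0,0,-2,0,0,0,0,0,-3,0,0,0,0,0,-3,0,0,0]'
python3 - <<'E'
from h import *
B=np.array([.526,-.0005]); a=np.pi/4
T=tool([0,0,-1],[np.cos(a),np.sin(a),0])
print(get_obs()['joint_positions'])
for h in(.11,.066): print(h,*move([B[0],B[1],.06+h],T))
E
```

```text
time: 4.35
tool_pos: [0.4228, 0.3675, 0.2]
eef_rot: [0.094, 0.534, 0.828, 0.143]
ft_force: [-0.6, 0.3, -4.1]
finger_gap: 0.0559
grip_force: 30.0
time: 4.65
tool_pos: [0.415, 0.3647, 0.2301]
eef_rot: [0.094, 0.534, 0.828, 0.146]
ft_force: [0.5, -0.6, -3.2]
finger_gap: 0.0557
grip_force: 30.0
[ 0.7416473  -0.16741044  2.10963796 -0.13978568  0.87123971  0.38826935]
0.11 [-37.85  -6.73   3.96] [ 19.8   3.6 -20.4]
0.066 [-37.84  -8.23   8.09] [ 19.8   3.6 -20.4]
```

```bash
cat > b.py <<'E'
from h import *
B=np.array([.526,-.0005]); a=np.pi/4
T=tool([0,0,-1],[np.cos(a),np.sin(a),0])
for h in(.18,.10,.066): print(h,*move([B[0],B[1],.06+h],T))
E
python3 b.py
```

```text
0.18 [-37.85  -4.34  -2.62] [ 19.8   3.6 -20.4]
0.1 [-37.85  -7.07   4.9 ] [ 19.8   3.6 -20.4]
0.066 [-37.84  -8.23   8.09] [ 19.8   3.6 -20.4]
```

```bash
python3 -m handwheel '[-4.5,-0.5,-0.5,2,0.4,-2,-37.9,-4.3,-2.6,19.8,3.6,-20.4,-37.9,-4.3,-2.6,19.8,3.6,-20.4,-37.9,-4.3,-2.6,19.8,3.6,-20.4,-37.9,-4.3,-2.6,19.8,3.6,-20.4]'; python3 b.py
```

```text
time: 5.15
tool_pos: [0.4846, 0.1394, 0.2344]
eef_rot: [-0.002, 0.381, 0.924, -0.002]
ft_force: [1.4, 0.7, -4.0]
finger_gap: 0.0558
grip_force: 30.0
0.18 [-12.8   -7.01  -0.54] [-0.3 -0.1  0.2]
0.1 [-12.81  -6.96   7.46] [-0.3 -0.1  0.2]
0.066 [-12.82  -6.94  10.86] [-0.3 -0.1  0.2]
```

```bash
python3 -m handwheel '[-4,-2.2,0,0,0,0,-8,-4.5,0,0,0,0,-12.8,-7,2,-0.3,0,0,-12.8,-7,6,-0.3,0,0,-12.8,-7,6,-0.3,0,0]'; python3 b.py
python3 - <<'E'
from h import *
im=viewer.snapshot('scene'); cv2.imwrite('pics/s2.png',cv2.resize(im[150:350,220:420],None,fx=3,fy=3))
E
```

```text
time: 5.65
tool_pos: [0.5192, -0.001, 0.1684]
eef_rot: [-0.006, 0.384, 0.923, -0.001]
ft_force: [-1.3, 0.2, -4.6]
finger_gap: 0.0557
grip_force: 30.0
0.18 [-0.38  0.47 -7.16] [-0.4 -0.5 -0.2]
0.1 [-0.45  0.52  0.84] [-0.4 -0.5 -0.2]
0.066 [-0.49  0.54  4.24] [-0.4 -0.5 -0.2]
```

View pics/s2.png

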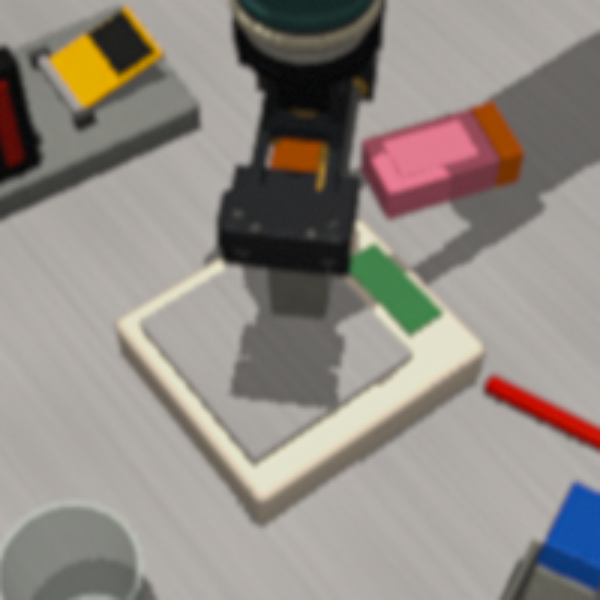

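The cell hangs upright over the pan. Now I'll lower it gently.

```bash
python3 -m handwheel '[-0.5,0.5,1.2,-0.4,-0.5,0,-0.5,0.5,2.4,-0.4,-0.5,0,-0.5,0.5,3.2,-0.4,-0.5,0,-0.5,0.5,3.5,-0.4,-0.5,0,-0.5,0.5,3.5,-0.4,-0.5,0]' && python3 -m handwheel '[0,0,0.1,0,0,0,0,0,0.2,0,0,0,0,0,0.3,0,0,0,0,0,0.4,0,0,0,0,0,0.4,0,0,0]';python3 b.py
```

```text
time: 6.2
tool_pos: [0.5306, 0.0016, 0.1406]
eef_rot: [0.005, 0.382, 0.924, 0.003]
ft_force: [0.8, 0.1, -3.5]
finger_gap: 0.0557
grip_force: 30.0
time: 6.7
tool_pos: [0.5311, 0.0011, 0.1369]
eef_rot: [0.006, 0.383, 0.924, 0.003]
ft_force: [0.5, 0.1, -4.0]
finger_gap: 0.0557
grip_force: 30.0
0.18 [  0.15  -0.37 -10.32] [ 0.5  0.5 -0. ]
0.1 [ 0.22 -0.45 -2.32] [ 0.5  0.5 -0. ]
0.066 [ 0.25 -0.48  1.08] [ 0.5  0.5 -0. ]
```

```bash
python3 -m handwheel '[0.2,-0.4,0.2,0.4,0.4,0,0.2,-0.4,0.4,0.4,0.4,0,0.2,-0.4,0.5,0.4,0.4,0,0.2,-0.4,0.6,0.4,0.4,0,0.2,-0.4,0.6,0.4,0.4,0]' && python3 -m handwheel '[0,0,0.1,0,0,0,0,0,0.1,0,0,0,0,0,0.2,0,0,0,0,0,0.2,0,0,0]'
```

```text
time: 7.2
tool_pos: [0.5269, -0.0003, 0.1308]
eef_rot: [0.001, 0.383, 0.924, 0.001]
ft_force: [0.1, -0.5, -4.1]
finger_gap: 0.0562
grip_force: 30.0
time: 7.6
tool_pos: [0.5273, -0.0003, 0.1306]
eef_rot: [0.002, 0.383, 0.924, 0.001]
ft_force: [-5.1, -0.2, 8.0]
finger_gap: 0.0555
grip_force: 30.0
```

```bash
python3 -m handwheel '[0,0,-0.1,0,0,0,0,0,-0.1,0,0,0]' && python3 -m handwheel '[0,0,0,0,0,0,0,0,0,0,0,0,0,0,0,0,0,0,0,0,0,0,0,0,0,0,0,0,0,0]' 0 && python3 -m handwheel '[0,0,-2,0,0,0,0,0,-4,0,0,0,0,0,-6,0,0,0,0,0,-7,0,0,0,0,0,-7,0,0,0]'
python3 - <<'E'
from h import *
im=viewer.snapshot('scene'); cv2.imwrite('pics/s3.png',cv2.resize(im[150:350,220:420],None,fx=3,fy=3))
k=viewer.get_calibration('wrist'); w=viewer.snapshot('wrist'); np.save('w3.npy',w); cv2.imwrite('pics/w3.png',w)
print(get_obs()['joint_positions'])
B=np.array([.5275,-.0003])
for a in(-45,135): print(a,*move([*B,.06+.0706+.07],tool([0,0,-1],[np.cos(np.radians(a)),np.sin(np.radians(a)),0])))
E
```

```text
time: 7.8
tool_pos: [0.5272, -0.0003, 0.1305]
eef_rot: [0.002, 0.383, 0.924, 0.001]
ft_force: [-2.5, 0.6, 3.9]
finger_gap: 0.0559
grip_force: 30.0
time: 8.3
tool_pos: [0.527, -0.0003, 0.1298]
eef_rot: [0.001, 0.383, 0.924, 0.001]
ft_force: [0.2, -0.3, 0.7]
finger_gap: 0.0882
grip_force: 0.0
time: 8.8
tool_pos: [0.528, -0.0004, 0.2016]
eef_rot: [0.003, 0.383, 0.924, 0.001]
ft_force: [0.4, 0.1, -0.3]
finger_gap: 0.0883
grip_force: 0.0
[-4.82272482e-02  9.84267309e-03  1.96562392e+00  6.02511998e-04
  1.16353834e+00 -8.33861822e-01]
-45 [-0.08  0.07 -0.13] [ 0.2 -0.  90. ]
135 [-0.08  0.07 -0.13] [  0.    0.2 -90. ]
```

View pics/w3.png

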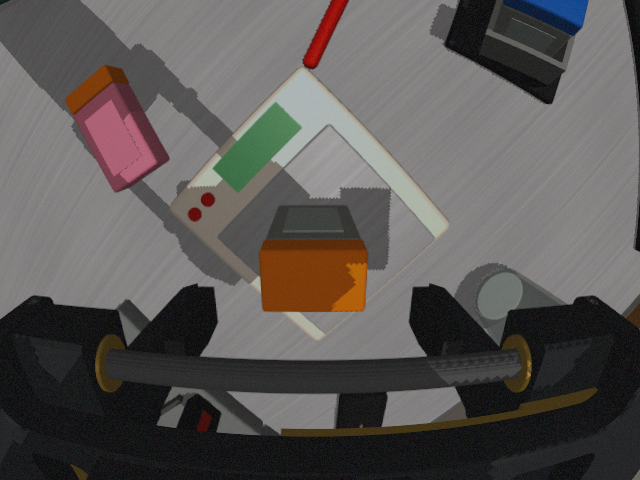

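View pics/s3.png

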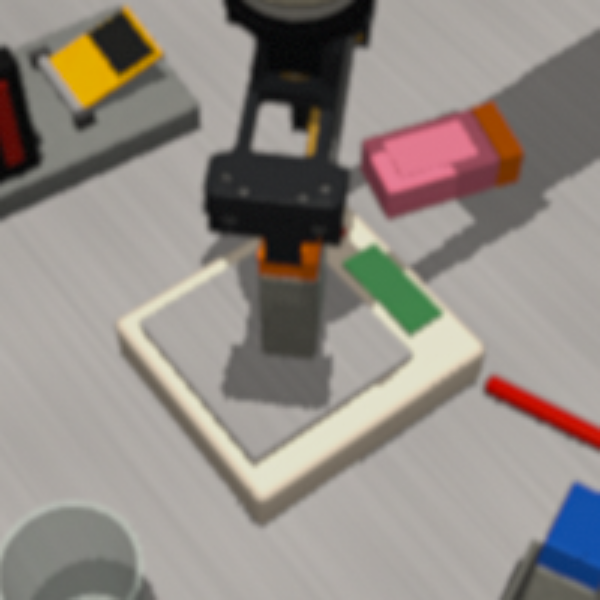

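The cell stands upright and free on the pan, with its lid at (313,275) in the wrist view. Next I turn the gripper 90°; the turn also gives the cell its weighing time.

```bash
python3 -m handwheel '[0,0,0,0,0,8.5,0,0,0,0,0,17,0,0,0,0,0,25.5,0,0,0,0,0,34,0,0,0,0,0,42]' && python3 -m handwheel '[0,0,0,0,0,8.5,0,0,0,0,0,17,0,0,0,0,0,25.5,0,0,0,0,0,34,0,0,0,0,0,42]' && python3 -m handwheel '[0,0,0,0,0,6,0,0,0,0,0,6,0,0,0,0,0,6]'
cat > c.py <<'E'
from h import *
B=np.array([.5275,-.0003]); a=np.radians(-45)
print(*move([*B,.126],tool([0,0,-1],[np.cos(a),np.sin(a),0])))
E
python3 c.py
python3 - <<'E'
from h import *
k=viewer.get_calibration('wrist'); im=viewer.snapshot('wrist')
def fe(k,X):
    c=X@k['R'].T+k['t']; th=np.arctan2(np.hypot(c[:,0],c[:,1]),c[:,2]); r=k['fx']*th; ph=np.arctan2(c[:,1],c[:,0]); return np.c_[k['cx']+r*np.cos(ph),k['cy']+r*np.sin(ph)]
s=np.sqrt(.5); x=np.array([s,s,0]); y=np.array([-s,s,0])
for z in(.15,.17):
    u=fe(k,np.array([np.array([.5275,-.0003,z])+i*.028*x+j*.018*y for i,j in((1,1),(1,-1),(-1,-1),(-1,1))])); cv2.polylines(im,[np.int32(u)],True,(255,0,255),1)
cv2.imwrite('pics/w4.png',im)
E
```

```text
time: 9.4
tool_pos: [0.5257, -0.0003, 0.198]
eef_rot: [-0.0, 0.691, 0.723, 0.0]
ft_force: [-0.1, -0.6, -0.6]
finger_gap: 0.0879
grip_force: 0.0
time: 9.9
tool_pos: [0.5257, -0.0003, 0.198]
eef_rot: [-0.0, 0.904, 0.428, 0.0]
ft_force: [0.2, -0.3, -0.1]
finger_gap: 0.088
grip_force: 0.0
time: 10.2
tool_pos: [0.526, -0.0003, 0.1987]
eef_rot: [-0.0, 0.923, 0.384, 0.001]
ft_force: [-0.2, 0.8, -0.3]
finger_gap: 0.0885
grip_force: 0.0
[0.09 0.1  7.27] [ 0.  -0.1  0.1]
```

View pics/w4.png

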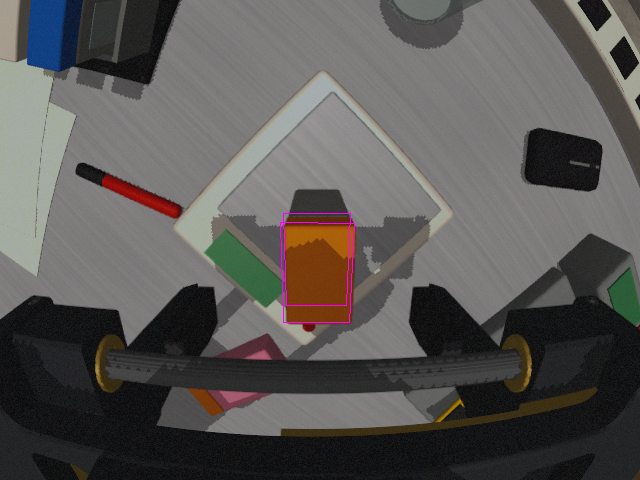

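The lid (284-355, 222-323) sits within 1-2 px of my prediction. I'll descend and grip the wide faces.

```bash
python3 -m handwheel '[0.1,0.1,2.5,0,0,0,0.1,0.1,5,0,0,0,0.1,0.1,6.6,0,0,0,0.1,0.1,7.2,0,0,0,0.1,0.1,7.2,0,0,0]' && python3 -m handwheel '[0,0,0,0,0,0,0,0,0,0,0,0,0,0,0,0,0,0,0,0,0,0,0,0,0,0,0,0,0,0]' 1 && python3 -m handwheel '[0,0,0,0,0,0,0,0,0,0,0,0,0,0,0,0,0,0]' && python3 -m handwheel '[0,0,-2,0,0,0,0,0,-4,0,0,0,0,0,-8,0,0,0,0,0,-12,0,0,0,0,0,-14,0,0,0]'
cat > d.py <<'E'
from h import *
D=np.array([.5955,-.297]); a=-.1
T=tool([0,0,-1],[np.cos(a),np.sin(a),0])
for h in(.21,.066): print(h,*move([*D,.03+h],T))
E
python3 d.py
```

```text
time: 10.75
tool_pos: [0.5275, -0.0002, 0.1268]
eef_rot: [-0.0, 0.924, 0.383, 0.0]
ft_force: [0.1, -0.2, 0.2]
finger_gap: 0.088
grip_force: 0.0
time: 11.25
tool_pos: [0.5286, -0.0003, 0.1283]
eef_rot: [0.001, 0.924, 0.383, 0.002]
ft_force: [0.3, -0.6, -0.6]
finger_gap: 0.0502
grip_force: 0.0
time: 11.55
tool_pos: [0.5286, -0.0004, 0.128]
eef_rot: [0.001, 0.924, 0.383, 0.002]
ft_force: [0.5, -0.8, 0.6]
finger_gap: 0.0362
grip_force: 29.9
time: 12.05
tool_pos: [0.5288, -0.0003, 0.2709]
eef_rot: [0.001, 0.924, 0.383, 0.003]
ft_force: [0.4, 0.7, -3.8]
finger_gap: 0.0357
grip_force: 29.9
0.21 [-16.28  25.68   3.12] [  0.3  -0.2 -39.3]
0.066 [-16.35  25.61  17.52] [  0.3  -0.2 -39.3]
```

```bash
python3 -m handwheel '[-2.5,4,0.5,0,0,-6,-5,8,1,0,0,-13,-8,12.5,1.5,0,0,-21,-10.5,16.5,2,0,0,-29,-13,20.5,2.5,0,0,-37]' && python3 d.py
```

```text
time: 12.55
tool_pos: [0.5804, -0.2387, 0.2414]
eef_rot: [-0.0, 0.753, 0.658, 0.001]
ft_force: [1.1, 0.2, -4.0]
finger_gap: 0.0355
grip_force: 29.9
0.21 [-5.57  2.27  0.13] [ 0.1 -0.1 -1.9]
0.066 [-5.6   2.26 14.53] [ 0.1 -0.1 -1.9]
```

```bash
python3 -m handwheel '[-3,1.2,0,0,0,-1.9,-5.6,2.3,0,0,0,-1.9,-5.6,2.3,0,0,0,-1.9,-5.6,2.3,0,0,0,-1.9]' && python3 d.py
cat > v.py <<'E'
from h import *
import sys
k=viewer.get_calibration('wrist'); im=viewer.snapshot('wrist')
def fe(k,X):
    c=X@k['R'].T+k['t']; th=np.arctan2(np.hypot(c[:,0],c[:,1]),c[:,2]); r=k['fx']*th; ph=np.arctan2(c[:,1],c[:,0]); return np.c_[k['cx']+r*np.cos(ph),k['cy']+r*np.sin(ph)]
d=[.5955,-.297,-.1]
def rect(x0,x1,y0,y1,z): 
    P=pose2(d,np.array([[x0,y0,z],[x1,y0,z],[x1,y1,z],[x0,y1,z]])); cv2.polylines(im,[np.int32(fe(k,P))],True,(255,0,255),1)
rect(-.02,.02,.036,.058,.142); rect(-.02,.02,-.058,-.036,.142); rect(-.024,.024,-.036,.036,.04)
rect(.085,.085,-.065,.065,.08)
cv2.imwrite(sys.argv[1],im)
E
python3 v.py pics/w5.png
```

```text
time: 12.95
tool_pos: [0.5952, -0.296, 0.2411]
eef_rot: [-0.001, 0.744, 0.668, 0.001]
ft_force: [-0.9, 0.3, -3.5]
finger_gap: 0.0356
grip_force: 29.9
0.21 [-0.1   0.05  0.11] [ 0.  -0.1 -0.5]
0.066 [-0.14  0.04 14.51] [ 0.  -0.1 -0.5]
```

View pics/w5.png

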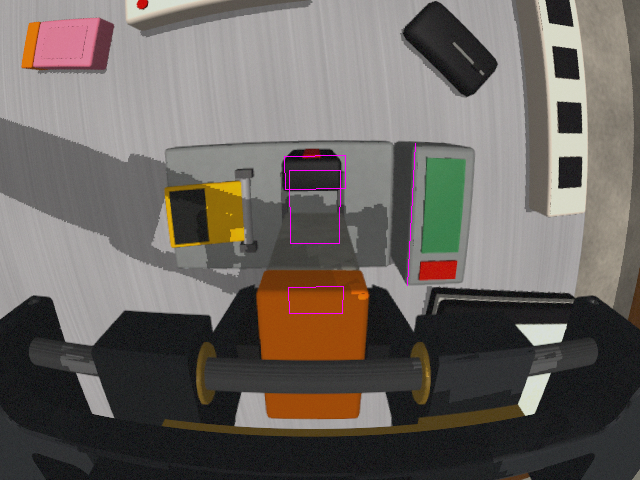

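The far cheek's top is at (282-341, 157-190), against my predicted (284-345, 155-188), so it agrees within about 2 mm. The pedal is at (205,217). Descending between the cheeks.

```bash
python3 -m handwheel '[-0.1,-0.1,3,0,0,-0.5,-0.1,-0.1,6,0,0,-0.5,-0.1,-0.1,8.5,0,0,-0.5,-0.1,-0.1,9.5,0,0,-0.5,-0.1,-0.1,9.5,0,0,-0.5]' && python3 -m handwheel '[0,0,1,0,0,0,0,0,2,0,0,0,0,0,3,0,0,0,0,0,3.5,0,0,0,0,0,3.5,0,0,0]' && python3 d.py
```

```text
time: 13.5
tool_pos: [0.5938, -0.2948, 0.1458]
eef_rot: [-0.001, 0.74, 0.672, 0.001]
ft_force: [-0.8, -0.0, -4.2]
finger_gap: 0.0359
grip_force: 29.9
time: 14.0
tool_pos: [0.5945, -0.2963, 0.1116]
eef_rot: [-0.0, 0.741, 0.672, 0.001]
ft_force: [-0.5, 0.2, -3.6]
finger_gap: 0.0356
grip_force: 29.9
0.21 [ -0.04   0.12 -12.84] [ 0.1 -0.1  0.1]
0.066 [-0.06  0.1   1.56] [ 0.1 -0.1  0.1]
```

```bash
python3 -m handwheel '[0,0,0.3,0,0,0,0,0,0.6,0,0,0,0,0,0.9,0,0,0,0,0,1.1,0,0,0,0,0,1.1,0,0,0]' && python3 -m handwheel '[0,0,0.1,0,0,0,0,0,0.1,0,0,0,0,0,0.2,0,0,0,0,0,0.3,0,0,0,0,0,0.3,0,0,0]'
```

```text
time: 14.5
tool_pos: [0.5951, -0.2966, 0.1016]
eef_rot: [0.001, 0.741, 0.672, 0.001]
ft_force: [0.5, 1.0, -3.8]
finger_gap: 0.0361
grip_force: 29.9
time: 15.0
tool_pos: [0.5953, -0.2966, 0.0988]
eef_rot: [0.001, 0.741, 0.672, 0.001]
ft_force: [0.8, -0.6, -3.8]
finger_gap: 0.0356
grip_force: 29.9
```

```bash
python3 -m handwheel '[0,0,0.1,0,0,0,0,0,0.1,0,0,0,0,0,0.2,0,0,0,0,0,0.2,0,0,0]'
```

```text
time: 15.4
tool_pos: [0.5956, -0.2969, 0.098]
eef_rot: [0.001, 0.741, 0.672, 0.001]
ft_force: [-1.8, 0.0, 3.1]
finger_gap: 0.0356
grip_force: 29.9
```

```bash
python3 -m handwheel '[0,0,0,0,0,0,0,0,0,0,0,0,0,0,0,0,0,0,0,0,0,0,0,0,0,0,0,0,0,0]' 0 && python3 -m handwheel '[0,0,-2,0,0,0,0,0,-4,0,0,0,0,0,-7,0,0,0,0,0,-11,0,0,0,0,0,-14,0,0,0]'
python3 - <<'E'
from h import *
P=pose2([.5945,-.297,-.1],np.array([[-.121,0,0]]))[0]; a=-.1
T=tool([0,0,-1],[np.cos(a),np.sin(a),0]); print(P)
for z in(.2,.062): print(z,*move([P[0],P[1],z],T))
E
python3 v.py pics/w6.png
```

```text
time: 15.9
tool_pos: [0.5954, -0.2967, 0.0969]
eef_rot: [0.001, 0.741, 0.672, 0.001]
ft_force: [-0.6, 0.2, -0.1]
finger_gap: 0.0737
grip_force: 0.0
time: 16.4
tool_pos: [0.5953, -0.297, 0.2392]
eef_rot: [0.002, 0.741, 0.672, 0.002]
ft_force: [0.2, -0.4, 0.3]
finger_gap: 0.0878
grip_force: 0.0
[ 0.4741045  -0.28492016  0.        ]
0.2 [ 1.00e-02 -1.22e+01  3.87e+00] [ 0.3 -0.   0.1]
0.062 [ 1.000e-02 -1.227e+01  1.767e+01] [ 0.3 -0.   0.1]
```

View pics/w6.png

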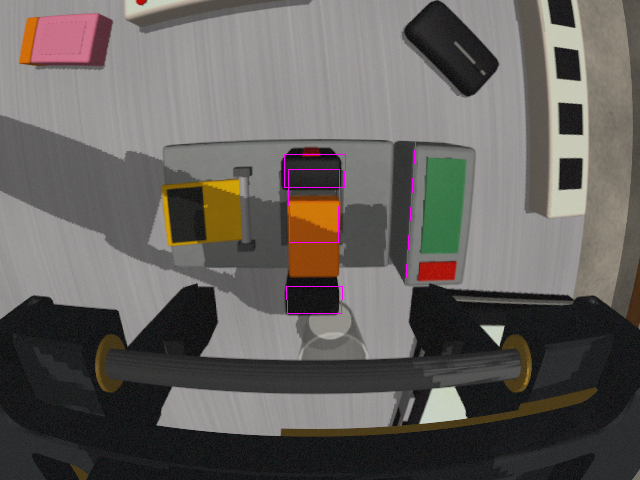

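The cell stands docked between the cheeks, its lid at (314,236). I'll shut the fingers and turn the gripper 90° so its long body stays clear of the cheeks, then go over the pad.

```bash
python3 -m handwheel '[0,-3,0,0,0,6,0,-6,0,0,0,14,0,-9,0,0,0,22,0,-12.2,0,0,0,30,0,-12.2,0,0,0,38]' 1 && python3 -m handwheel '[0,0,0,0,0,8,0,0,0,0,0,16,0,0,0,0,0,24,0,0,0,0,0,32,0,0,0,0,0,40]' && python3 -m handwheel '[0,0,2,0,0,8,0,0,4,0,0,12,0,0,6,0,0,12,0,0,6,0,0,12]'
cat > e.py <<'E'
from h import *
a=-.1-np.pi/2; T=tool([0,0,-1],[np.cos(a),np.sin(a),0])
for z in(.062,.042): print(z,*move([.473,-.285,z],T))
E
python3 e.py
```

```text
time: 16.95
tool_pos: [0.47, -0.284, 0.2358]
eef_rot: [-0.0, 0.921, 0.391, 0.001]
ft_force: [0.2, -0.8, 0.7]
finger_gap: 0.0503
grip_force: 0.0
time: 17.45
tool_pos: [0.4734, -0.2847, 0.2362]
eef_rot: [-0.0, 0.999, 0.053, 0.002]
ft_force: [-0.9, 0.2, -0.4]
finger_gap: 0.0104
grip_force: 0.0
time: 17.85
tool_pos: [0.4715, -0.2834, 0.173]
eef_rot: [-0.002, 0.999, -0.049, -0.001]
ft_force: [-0.4, 0.7, -0.3]
finger_gap: 0.0009
grip_force: 0.0
0.062 [ 0.19  0.19 11.1 ] [-0.2  0.1  0.1]
0.042 [ 0.19  0.2  13.1 ] [-0.2  0.1  0.1]
```

```bash
python3 -m handwheel '[0.2,0.2,4,0,0,0,0.2,0.2,7.5,0,0,0,0.2,0.2,9.8,0,0,0,0.2,0.2,10.8,0,0,0,0.2,0.2,10.8,0,0,0]' && python3 -m handwheel '[0,0,0.4,0,0,0,0,0,0.8,0,0,0,0,0,1.2,0,0,0,0,0,1.6,0,0,0,0,0,1.8,0,0,0]' && python3 e.py
```

```text
time: 18.35
tool_pos: [0.4753, -0.2865, 0.0678]
eef_rot: [-0.001, 0.999, -0.049, 0.001]
ft_force: [0.7, -0.6, 0.3]
finger_gap: 0.0004
grip_force: 0.0
time: 18.85
tool_pos: [0.476, -0.2875, 0.0512]
eef_rot: [0.0, 0.999, -0.049, 0.002]
ft_force: [-3.0, -0.9, 5.6]
finger_gap: 0.0008
grip_force: 2.5
0.062 [-0.32 -0.22 -1.08] [ 0.  -0.2  0.1]
0.042 [-0.32 -0.22  0.92] [ 0.  -0.2  0.1]
```

```bash
python3 -m handwheel '[0,0,0.3,0,0,0,0,0,0.6,0,0,0,0,0,0.8,0,0,0,0,0,1.0,0,0,0,0,0,1.0,0,0,0]' && python3 -m handwheel '[0,0,0.1,0,0,0,0,0,0.2,0,0,0,0,0,0.2,0,0,0]'
```

```text
time: 19.35
tool_pos: [0.4752, -0.2873, 0.0415]
eef_rot: [-0.0, 0.999, -0.049, 0.001]
ft_force: [-5.7, -0.1, 8.8]
finger_gap: 0.0001
grip_force: 4.7
time: 19.65
tool_pos: [0.4752, -0.2873, 0.0412]
eef_rot: [-0.0, 0.999, -0.049, 0.001]
ft_force: [-11.0, 3.0, 20.8]
finger_gap: 0.0003
grip_force: 10.5
```

The tip has stopped at z = 0.041 with the force jumping to 21 N, so the pedal is at its stop. Hold, then rise.

```bash
python3 -m handwheel '[0,0,0,0,0,0,0,0,0,0,0,0,0,0,0,0,0,0,0,0,0,0,0,0,0,0,0,0,0,0]' && python3 -m handwheel '[0,0,-0.5,0,0,0,0,0,-1.2,0,0,0,0,0,-2,0,0,0,0,0,-4,0,0,0,0,0,-8,0,0,0]' && python3 -m handwheel '[0,0,-4,0,0,0,0,0,-8,0,0,0,0,0,-10,0,0,0,0,0,-10,0,0,0,0,0,-10,0,0,0]'
python3 - <<'E'
from h import *
im=viewer.snapshot('scene'); cv2.imwrite('pics/s7.png',cv2.resize(im[100:260,120:320],None,fx=4,fy=3.7))
E
```

```text
time: 20.15
tool_pos: [0.4752, -0.2874, 0.0412]
eef_rot: [-0.0, 0.999, -0.049, 0.001]
ft_force: [-9.6, 1.9, 20.5]
finger_gap: 0.0007
grip_force: 10.4
time: 20.65
tool_pos: [0.4728, -0.2849, 0.1156]
eef_rot: [-0.003, 0.999, -0.049, -0.002]
ft_force: [-0.5, -0.1, -0.1]
finger_gap: 0.0007
grip_force: 0.0
time: 21.15
tool_pos: [0.475, -0.2867, 0.2179]
eef_rot: [-0.001, 0.999, -0.049, 0.001]
ft_force: [0.2, 0.1, -0.3]
finger_gap: 0.0006
grip_force: 0.0
```

View pics/s7.png

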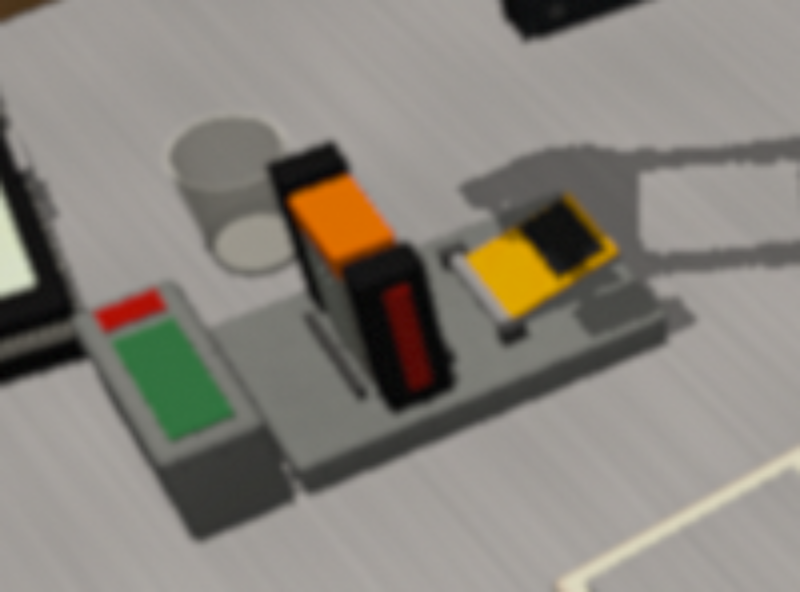

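The cell stands home between the cheeks (lid at crop (342,222)), the pedal is up again (530,250), and the arm is clear of everything.

```bash
python3 -c "
from bench import bot; print(bot.job_done())"
```

```text
the job is handed in; nothing more can be done
None
```

The orange-lidded cell stood released on the balance for over a second and is now in the dock; the pedal was pressed to its stop and came back up, and I handed the job in at about 21 s; it returned no verdict.

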